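# Seat the tube rack on the laboratory shaker

## Robot

A 6-joint arm with a two-finger parallel gripper is mounted at the origin on the work surface. World frame = base frame: x ahead of the robot, y to its left, z up, the work surface at z = 0. Lengths are in m, angles in rad, forces in N, time in s.
With the tool pointing down it reaches from about 0.325 to 0.9 m from the base axis. Payload 6.1 kg.
Tool frame: the origin (TCP) lies midway between the tips of the shut fingers; the grasp point (between the pads) lies 19 mm behind it; x points along the fingers, y is the direction in which the jaws open and shut, and the axes are right-handed (so a half turn about x gives the same grasp; the last joint's range is limited). The gripper opens to 85 mm and grips with 20 to 120 N. Pads are 22 mm wide; open, the fingers measure 114 mm over their backs; the gripper's body (76 mm by 85 mm) begins 54 mm behind the grasp point. The pads swing forward as they close: fully open they stand 13 mm farther back than shut.
Start: joints at [-1.27, 0.22, 1.526, -0, 1.395, -0.126], TCP at [0.259, -0.569, 0.231] pointing down, gripper open.
Joint ranges: [-2.98, 2.98], [-0.91, 2.08], [0.09, 2.57], [-1.24, 4.39], [0.2, 2.65], [-2.68, 2.68]. Speed limits (rad/s): [2.57, 2.57, 3.01, 3.14, 3.14, 3.14].

## Interface

Orientations are given as [roll, pitch, yaw] about the fixed x, y, z axes, in that order (R = Rz(yaw) Ry(pitch) Rx(roll)).
In Python, from plant import movep, move_l, set_joints, gripper_to, hold, inverse_kinematics, observe, get_image, get_calibration, Unreachable, job_done gives the robot as it stands. Calls block until the motion is done:
- movep(position, orientation): joint-space move of the TCP to a pose.
- move_l(position, feed=0.15, rotation=None, max_force=None): straight line of the TCP; rotation=None keeps the orientation; feed is the mean speed in m/s. With max_force (N) it stops when the force on the tool has changed by that much, and returns True; else False.
- set_joints(angles): joint-space move.
- gripper_to(opening, f_grip=None): finger opening in m; f_grip is the grip in N (None keeps the last); returns when the fingers have stopped.
- hold(seconds).
- inverse_kinematics(position, orientation): joint angles nearest the present ones, or None.
- observe(): the state.
- get_image(name): name is "scene" or "top"; returns (picture, depth): 420x560x3 uint8, red, green, blue; 420x560 float32, m along the optical axis (not along the pixel's ray), 0 where there is no reading.
- get_calibration(name): a dict with "intrinsics" (3x3 intrinsics, pixels), "dist_coeffs" ([k1, k2, p1, p2, k3] as OpenCV has them; the pictures are not rectified), "world_from_camera" (4x4, takes a point from camera to world coordinates). Camera axes: x right, y down, z forward; pixel columns grow to the right and rows downward; lengths in m; the calibration is good to about 2 mm. A picture is of the moment at which its call begins. get_calibration takes no time and is no camera call.
A pose or a line that the arm cannot do raises Unreachable and nothing moves.
- job_done(): hands the job in, once; it reports no verdict.
The state is a dict: "time_s": time; "q": joint angles; "joint_velocities": joint speeds; "joint_torque": joint torques, N m; "eef_pos": TCP position; "tcp_rot": TCP orientation; "ft_force": force on the tool from outside, world axes, zero at the start; "torque": the same for the moment, N m; "opening": finger opening in m.
Only numpy, scipy, OpenCV 4.12 (cv2) and the standard library are available. Lean on these libraries where they do the work, as an engineer would, in place of code of your own. Each camera call takes 0.05 s, during which the arm holds its last target.

## Task

Load the shaker: pick up the long tube rack by its bar handle and lower it onto the shaker's deck so that both pegs come up through the two holes in the rack's ends and it sits level, fully down on the deck; either way round will do. Set it down without dropping it, let go, and leave the short rack where it stands.

Things in the scene. Friction and masses are not known exactly. Their poses are not given: they have to be found in the camera images.
- long_rack_centre (a point): Centre of the loose long tube rack (to seat; 0.3-0.55 kg): grey block 170 (x) x 90 (y) x 34 mm, two rows of small white-capped tubes, bar handle above. Point: 47 mm above the underside. Round 26 mm holes go down through the block at x = +66 and -66, y = 0 mm; tube caps reach 43 mm above the underside. x along the rack, z up; same after half a turn.
- long_rack_bar (a point): Middle of the long rack's aluminium bar handle (mid-width, mid-height), 37 mm straight above the rack's centre point. Bar 90 mm long (x), 16 mm wide (y), 20 mm tall, on a thin post at each end; 40 mm free between it and the block below. Axes as the rack's.
- shaker: Shaker, fixed: white housing 140 mm wide (y), x = -130 (control panel) to +100 mm, black deck 180 x 100 mm. Origin: bench level, below deck centre; z up. Deck face at z = 80. Steel pegs at x = +66 and -66, y = 0 mm: 20 mm wide for the lowest 12 mm, tapering to 8 mm at the tips, 40 mm above the deck. Seated, the long rack's centre point is at z = 127 mm.
- short_rack_centre (a point): Centre of the short tube rack, a loose bystander of the same make and height that does not fit the pegs: block 110 (x) x 90 (y) x 34 mm, holes 72 mm apart, bar handle 36 mm long. This point is 47 mm above its underside; x along the rack, z up.
Not all that is in view belongs to the job. What is shaped like the part that bears long_rack_centre but purple is not meant.

How it is judged:
At the end, for the whole second after the job is handed in: The long rack is at rest on the shaker's deck with a peg in each end hole: its centre is within 12 mm of the deck's centre sideways and within 5 mm of the fully seated height, its length is within 10 degrees of the line of the pegs (either way round), and it is level within 5 degrees (horizontal distance between long_rack_centre and shaker below 0.012 m and z of long_rack_centre in the frame of shaker between 0.122 and 0.132 m and angle between the x axis of long_rack_centre and the x axis of shaker, either way round below 0.175 rad and angle between long_rack_centre's own z axis and vertical below 0.09 rad and linear speed of long_rack below 0.02 m/s); the robot touches nothing.
It fails at once if the short rack is shifted or lifted by more than 30 mm (distance of short_rack_centre from where it was at the start of the episode above 0.03 m).
It fails at once if the long rack is dropped (falls free of the gripper faster than 0.8 m/s, a fall of over 30 mm) (contact force between the fingers and long_rack below 0.1 N and linear speed of long_rack above 0.8 m/s).
It also fails if it takes over 40 s, if anything falls off the work surface, if the arm or the gripper's body presses on something with over 40 N, if the wrist force passes 120 N, or if a joint passes its speed limit or range.

## Working session

There is one attempt and no reset: what is moved stays moved. The work goes in short steps, each a Python script; the robot and the scene stay as the last script left them, time stands still between calls to the robot, and variables do not carry over. Pictures are saved under pics/ and viewed, and the job is handed in when it is done.

```bash
ls; mkdir -p pics; python3 - <<'E'
from plant import *
import cv2,numpy as np
for n in ("scene","top"):
    im,d=get_image(n); cv2.imwrite(f"pics/{n}0.png",im[:,:,::-1]); np.save(f"pics/{n}0d.npy",d)
    c=get_calibration(n); print(n,c); print((d>0).mean())
s=observe(); print(s["time_s"],s["tcp_rot"],s["eef_pos"])
E
```

```text
pics
scene {'intrinsics': array([[532.38755359,   0.        , 289.20065944],
       [  0.        , 532.38755359, 209.79768603],
       [  0.        ,   0.        ,   1.        ]]), 'dist_coeffs': array([0.04789045, 0.        , 0.        , 0.        , 0.        ]), 'world_from_camera': array([[-0.8250454 ,  0.42003847, -0.37797854,  0.94688745],
       [ 0.56502787,  0.62106651, -0.54315734,  0.59332003],
       [ 0.00660284, -0.66169788, -0.7497415 ,  0.90635039],
       [ 0.        ,  0.        ,  0.        ,  1.        ]])}
0.9958545918367347
top {'intrinsics': array([[396.72180287,   0.        , 282.05902321],
       [  0.        , 396.72180287, 209.34480903],
       [  0.        ,   0.        ,   1.        ]]), 'dist_coeffs': array([-0.09130423,  0.        ,  0.        ,  0.        ,  0.        ]), 'world_from_camera': array([[-0.0165614 , -0.99604466,  0.08729697,  0.44315494],
       [-0.99959847,  0.01850145,  0.02146138, -0.01097282],
       [-0.02299161, -0.08690649, -0.99595113,  0.89090716],
       [ 0.        ,  0.        ,  0.        ,  1.        ]])}
0.9959141156462585
0.1 [-1.69523961  1.56898957  1.87317005] [ 0.25856477 -0.56839293  0.23028784]
```

View pics/scene0.png

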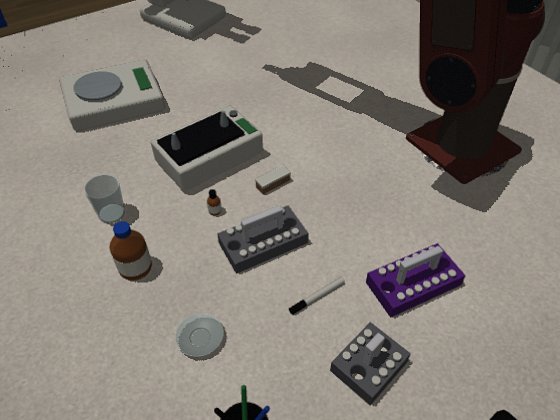

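View pics/top0.png

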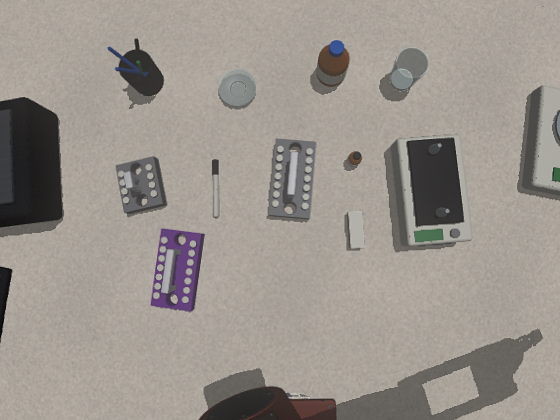

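The long grey rack is at top-view pixel (292,180) and scene (263,238). The short grey rack is at top (141,185), the purple decoy at top (178,270) and the shaker at top (435,190). The long grey rack fits: it is grey, has the long bar, and has two rows of seven tubes. I'll confirm that with a crop and measure.

```bash
cat > h.py <<'E'
import cv2,numpy as np
from plant import *
def rays(n,px):
    c=get_calibration(n); T=c["world_from_camera"]
    p=cv2.undistortPoints(np.asarray(px,float).reshape(-1,1,2),c["intrinsics"],c["dist_coeffs"]).reshape(-1,2)
    return T[:3,3],np.c_[p,np.ones(len(p))]@T[:3,:3].T
def plane(n,px,z):
    o,d=rays(n,px); return o+d*((z-o[2])/d[:,2])[:,None]
def cloud(n,d):
    h,w=d.shape; g=np.stack(np.meshgrid(np.arange(w),np.arange(h)),-1).reshape(-1,2)
    o,r=rays(n,g); return (o+r*d.reshape(-1,1)).reshape(h,w,3)
def rect(P):
    (c,s,a)=cv2.minAreaRect((P[:,:2]*1000).astype(np.float32)); 
    b=cv2.boxPoints((c,s,a)); e=[b[1]-b[0],b[2]-b[1]]; e=max(e,key=np.linalg.norm)
    return np.round(c,1),np.round(s,1),round(np.degrees(np.arctan2(e[1],e[0]))%180,1)
E
python3 - <<'E'
from h import *
for n,box,sb in (("top",(255,125,330,230),(385,125,480,255)),("scene",(210,195,315,275),(145,95,270,195))):
    im=cv2.imread(f"pics/{n}0.png"); d=np.load(f"pics/{n}0d.npy"); X=cloud(n,d)
    def sub(b): return X[b[1]:b[3],b[0]:b[2]].reshape(-1,3),im[b[1]:b[3],b[0]:b[2]].reshape(-1,3).astype(int)
    P,C=sub(box); 
    print(n,"table z",np.median(X[250:300,350:380,2] if n=="top" else X[300:330,250:270,2]))
    m=(P[:,2]>.08)&(P[:,2]<.11); print("bar",m.sum(),rect(P[m]),np.percentile(P[m,2],[5,50,95]))
    m=(P[:,2]>.022); print("rack",rect(P[m]))
    m=(P[:,2]>.022)&(P[:,2]<.05); print("block", m.sum(),rect(P[m]),np.median(P[m,2]))
    P,C=sub(sb); dark=C.max(1)<60
    m=dark&(abs(P[:,2]-.08)<.01); print("deck",m.sum(),rect(P[m]),np.median(P[m,2]))
    m=(P[:,2]>.092)&(P[:,2]<.13); Q=P[m]; 
    _,l,c=cv2.kmeans(Q.astype(np.float32),2,None,(3,50,1e-5),5,cv2.KMEANS_PP_CENTERS); print("pegs",m.sum(),c)
    print([ (Q[l[:,0]==k,2].max(), Q[(l[:,0]==k)][Q[l[:,0]==k,2].argmax()]) for k in (0,1)])
    m=P[:,2]>.06; print("housing",rect(P[m]))
im=cv2.imread("pics/top0.png")
a=cv2.resize(im[125:235,250:340],None,fx=4,fy=4,interpolation=2); b=cv2.resize(im[125:255,380:480],None,fx=3.385,fy=3.385,interpolation=2)
cv2.imwrite("pics/crop.png",np.hstack([a,b[:440]]))
E
```

```text
top table z 0.0005968468813747907
bar 344 (array([586.9, -16.7]), array([15.9, 89. ]), np.float32(173.9)) [0.09136271 0.09411283 0.09646777]
rack (array([558.6, -13.7]), array([ 90. , 230.3]), np.float32(174.0))
block 2639 (array([587.9, -16.7]), array([ 90.1, 171.3]), np.float32(173.9)) 0.034760532493718355
deck 3770 (array([ 568. , -313.1]), array([178.4, 100.6]), np.float32(3.4)) 0.08022857671485434
pegs 180 [[ 0.5011327  -0.31397718  0.10725388]
 [ 0.63156915 -0.30651262  0.10703156]]
[(np.float64(0.12278699842251051), array([ 0.50316181, -0.31920693,  0.122787  ])), (np.float64(0.12262266568785218), array([ 0.63718787, -0.31099576,  0.12262267]))]
housing (array([ 547.3, -195.4]), array([229.7, 379.7]), np.float32(93.2))
scene table z -0.0006349520859191271
bar 432 (array([589.7, -15.9]), array([19.7, 89.7]), np.float32(173.2)) [0.08149533 0.09238642 0.0957855 ]
rack (array([702. , 250.2]), array([820.4, 194.1]), np.float32(67.8))
block 2566 (array([583.9, -62.1]), array([185.1, 172.3]), np.float32(83.9)) 0.03399787389982267
deck 2166 (array([ 556.6, -314.4]), array([211.4, 107.6]), np.float32(2.7)) 0.07945532992014226
pegs 155 [[ 0.50620776 -0.31466952  0.10514305]
 [ 0.63877404 -0.30784896  0.1049433 ]]
[(np.float64(0.12177467801456232), array([ 0.50339868, -0.31057567,  0.12177468])), (np.float64(0.12252961395530226), array([ 0.63942933, -0.31042693,  0.12252961]))]
housing (array([676. , 110.1]), array([1077.3,  258.6]), np.float32(74.2))
```

View pics/crop.png

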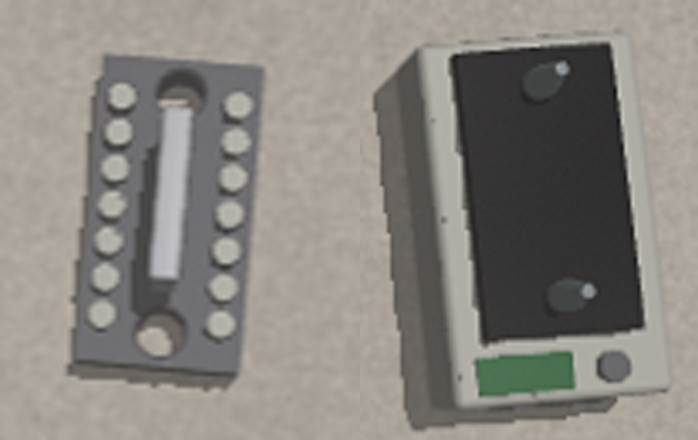

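The crop confirms it: grey block, long bar and two rows of 7 caps. The shaker deck shows two pegs, with tips at about (440,145) and (447,211) in the top view. Next I'll refine from the peg tips and check IK.

```bash
cat >> h.py <<'E'
from scipy.spatial.transform import Rotation as Ro
def down(deg):
    a=np.radians(deg); x=np.array([0,0,-1.]); y=np.array([np.cos(a),np.sin(a),0]); return Ro.from_matrix(np.c_[x,y,np.cross(x,y)]).as_euler('xyz')
E
python3 - <<'E'
from h import *
def tri(pa,pb):
    A=[];b=[]
    for n,p in (("top",pa),("scene",pb)):
        o,d=rays(n,[p]); d=d[0]/np.linalg.norm(d[0]); M=np.eye(3)-np.outer(d,d); A.append(M); b.append(M@o)
    return np.linalg.lstsq(np.vstack(A),np.hstack(b),rcond=None)[0]
p=plane("top",[(439.7,145.1),(447.4,210.7)],.12); print(p,p.mean(0),np.degrees(np.arctan2(*(p[0]-p[1])[1::-1])))
im=cv2.imread("pics/scene0.png"); cv2.imwrite("pics/pegs.png",cv2.resize(im[95:170,145:265],None,fx=6,fy=6,interpolation=2))
for g in (83.9,-96.1):
  for pos,a in (((.5875,-.0167,.063),g),((.5685,-.313,.145),g+9.5),((.5875,-.0167,.24),g),((.5685,-.313,.24),g+9.5)):
    q=inverse_kinematics(pos,down(a)); print(g,None if q is None else np.round(q,2))
E
```

```text
[[ 0.63356727 -0.31113235  0.12      ]
 [ 0.50202351 -0.31904482  0.12      ]] [ 0.56779539 -0.31508858  0.12      ] 3.4422444132963212
83.9 [-0.16  0.31  1.76  0.    1.08 -1.63]
83.9 [-0.62  0.35  1.54  0.    1.26 -2.25]
83.9 [-0.16  0.13  1.62  0.    1.4  -1.63]
83.9 [-0.62  0.27  1.45  0.    1.42 -2.25]
-96.1 [-0.16  0.31  1.76 -0.    1.08  1.51]
-96.1 [-0.62  0.35  1.54  0.    1.26  0.89]
-96.1 [-0.16  0.13  1.62  0.    1.4   1.51]
-96.1 [-0.62  0.27  1.45  0.    1.42  0.89]<sys>:0: UserWarning: Gimbal lock detected. Setting third angle to zero since it is not possible to uniquely determine all angles.
```

View pics/pegs.png

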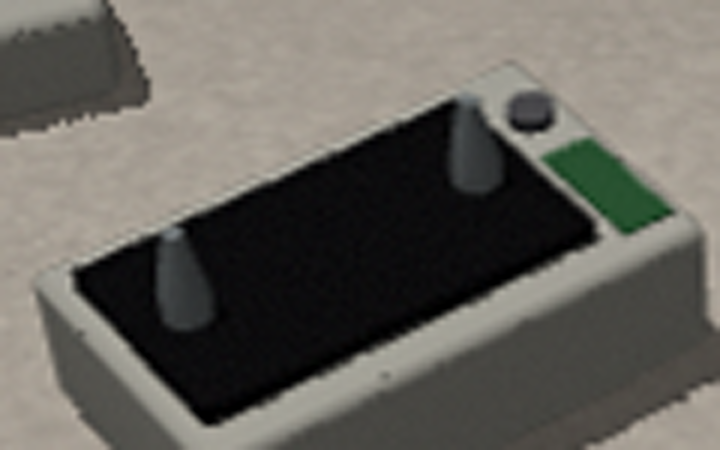

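The scene view shows the tips at about (174,133) and (223,112). The target comes out near (0.568, -0.314) at 3.4°. Now I'll grasp and lift.

```bash
python3 -W ignore - <<'E'
from h import *
p=plane("scene",[(173.8,133.5),(223.2,111.8)],.12); print(p.round(4).tolist(),p.mean(0))
g=-96.1
movep((.5875,-.0167,.20),down(g))
move_l((.5875,-.0167,.063),feed=.12,max_force=15)
s=observe(); print(s["time_s"],s["eef_pos"],s["ft_force"])
gripper_to(0.0,f_grip=70); s=observe(); print(s["opening"],s["ft_force"])
im,d=get_image("scene"); cv2.imwrite("pics/grasp.png",im[:,:,::-1])
print(move_l((.5875,-.0167,.10),feed=.06)); s=observe(); print(s["opening"],s["ft_force"],s["torque"])
move_l((.5875,-.0167,.25),feed=.12); s=observe(); print(s["time_s"],s["opening"],s["ft_force"],s["torque"])
im,d=get_image("scene"); cv2.imwrite("pics/lift.png",im[:,:,::-1])
E
```

```text
[[0.6359, -0.3096, 0.12], [0.5055, -0.3156, 0.12]] [ 0.57069386 -0.31258725  0.12      ]
3.6833 [ 0.58835539 -0.01681898  0.06404488] [-0.04864531 -0.16326952  0.37494189]
0.014930223862952915 [-0.5772745   1.77030085  1.34536569]
False
0.014781760442854354 [ 0.42014036  0.9084508  -5.58332553] [0.00278266 0.0588931  0.00187629]
6.5417 0.014847740020070476 [-0.36094106 -0.48931898 -4.29758703] [ 0.00998195 -0.02466321 -0.00814239]
```

View pics/lift.png

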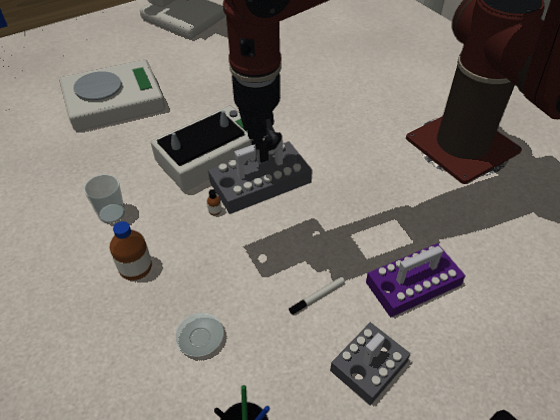

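The rack is lifted and level, with about 5 N measured at the wrist. Next I'll hover over the pegs and check the alignment.

```bash
python3 -W ignore - <<'E'
from h import *
g=-96.1+9.5
move_l((.569,-.314,.25),feed=.13,rotation=down(g))
move_l((.569,-.314,.21),feed=.08)
hold(.3)
s=observe(); print(s["time_s"],s["opening"],s["eef_pos"],s["ft_force"])
for n in("top","scene"):
    im,d=get_image(n); cv2.imwrite(f"pics/hov_{n}.png",im[:,:,::-1]); X=cloud(n,d)
    b=(360,100,520,260) if n=="top" else (120,60,290,200)
    P=X[b[1]:b[3],b[0]:b[2]].reshape(-1,3); z0=.21-.063+.001
    m=(abs(P[:,2]-(z0+.034))<.006)&(np.hypot(P[:,0]-.569,P[:,1]+.314)<.11); print(n,m.sum(),rect(P[m]),np.median(P[m,2]))
    A=np.c_[P[m,:2],np.ones(m.sum())]; print(np.linalg.lstsq(A,P[m,2],rcond=None)[0])
    c=im[b[1]:b[3],b[0]:b[2],::-1]; cv2.imwrite(f"pics/hovc_{n}.png",cv2.resize(c,None,fx=3.5,fy=3.5,interpolation=2))
E
```

```text
9.9833 0.015157528851849044 [ 0.56926179 -0.31419586  0.21066215] [ 0.96717347 -0.18876828 -4.21727145]
top 2185 (array([ 569.7, -313.1]), array([171.6,  92.9]), np.float32(3.2)) 0.18168035052738385
[-0.00081689 -0.00164155  0.1815895 ]
scene 1539 (array([ 572.3, -313.7]), array([173.6,  95.7]), np.float32(3.0)) 0.18069194564238011
[0.00111837 0.00123464 0.1806927 ]
```

View pics/hovc_top.png

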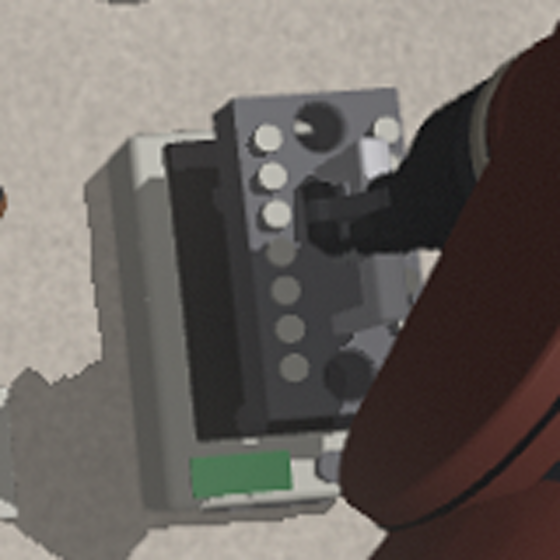

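View pics/hovc_scene.png

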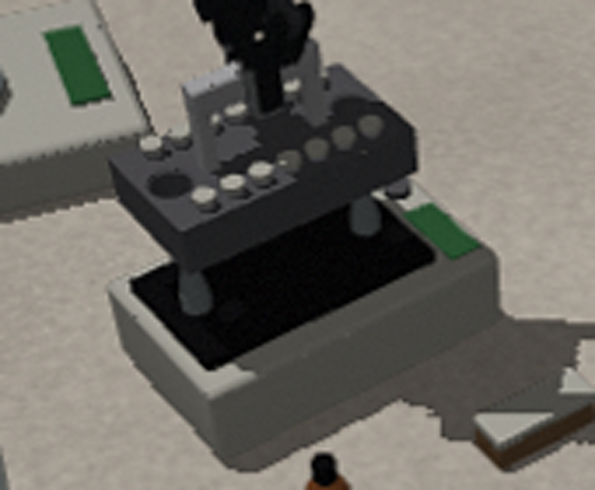

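Level, with yaw within 0.3°. The rack sits about 1.7 mm too far in +x, so I'll correct that and lower with a force guard.

```bash
python3 -W ignore - <<'E'
from h import *
move_l((.5673,-.314,.195),feed=.06)
r=move_l((.5673,-.314,.155),feed=.05,max_force=12); s=observe(); print(r,s["time_s"],s["eef_pos"],s["ft_force"],s["torque"])
if not r:
    r=move_l((.5673,-.314,.140),feed=.02,max_force=8); s=observe(); print(r,s["time_s"],s["eef_pos"],s["ft_force"],s["torque"])
im,d=get_image("scene"); X=cloud("scene",d)
c=im[60:200,120:290,::-1]; cv2.imwrite("pics/low.png",cv2.resize(c,None,fx=3.5,fy=3.5,interpolation=2))
P=X[60:200,120:290].reshape(-1,3); m=(abs(P[:,2]-.114)<.006)&(np.hypot(P[:,0]-.569,P[:,1]+.314)<.11); print(m.sum(),rect(P[m]),np.median(P[m,2]))
E
```

```text
False 11.4333 [ 0.56754991 -0.31418813  0.15543296] [ 0.44411008 -0.16556418 -4.79260816] [-0.03028128  0.01217028 -0.01133776]
True 12.025 [ 0.56732019 -0.31391968  0.14325332] [0.01979436 0.09694786 4.30148978] [-0.07994718 -0.106282   -0.00852431]
1481 (array([ 569.5, -312.9]), array([175.5,  96.3]), np.float32(2.2)) 0.11343734147463802
```

View pics/low.png

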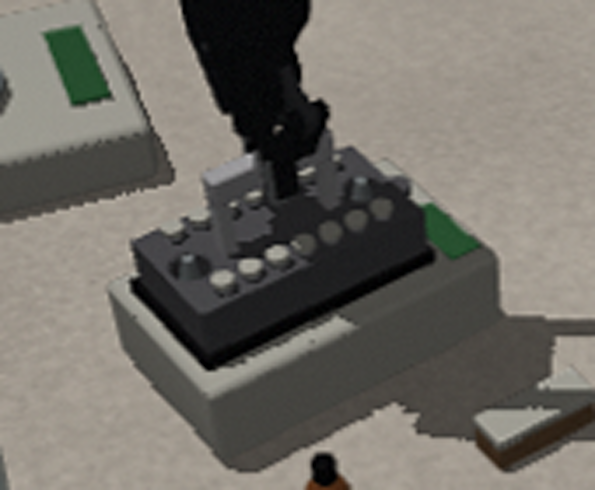

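Contact came at the expected height, with both peg tips visible through the holes. I'll release, retreat and check.

```bash
python3 -W ignore - <<'E'
from h import *
gripper_to(.06); hold(.2)
move_l((.5673,-.314,.30),feed=.12)
set_joints([0.3,-.1,1.5,0,1.5,0]); hold(.3)
s=observe(); print(s["time_s"],s["eef_pos"],s["ft_force"],s["opening"])
for n,b in(("top",(360,100,520,260)),("scene",(120,60,290,200))):
    im,d=get_image(n); X=cloud(n,d); P=X[b[1]:b[3],b[0]:b[2]].reshape(-1,3)
    m=(abs(P[:,2]-.114)<.005)&(np.hypot(P[:,0]-.569,P[:,1]+.314)<.11); print(n,m.sum(),rect(P[m]),np.median(P[m,2]))
    A=np.c_[P[m,:2],np.ones(m.sum())]; print(np.linalg.lstsq(A,P[m,2],rcond=None)[0])
    cv2.imwrite(f"pics/end_{n}.png",im[:,:,::-1])
E
python3 -c "
import cv2,numpy as np
a=cv2.imread('pics/end_top.png')[105:255,365:500];b=cv2.imread('pics/end_scene.png')[60:210,120:270]
cv2.imwrite('pics/end.png',cv2.resize(np.hstack([a,b]),None,fx=2.7,fy=2.7,interpolation=2))"
```

```text
16.6333 [0.5382195  0.24825405 0.43769262] [-0.03392751  0.31110807 -0.59901681] 0.06017173933509082
top 2435 (array([ 567.7, -313.3]), array([171.8,  92.5]), np.float32(3.2)) 0.11422866657566111
[-0.00065885 -0.00131515  0.1141791 ]
scene 1448 (array([ 569.6, -313. ]), array([174.1,  97.3]), np.float32(3.4)) 0.11356238327597867
[-0.0005239   0.00054159  0.11401369]
```

View pics/end.png

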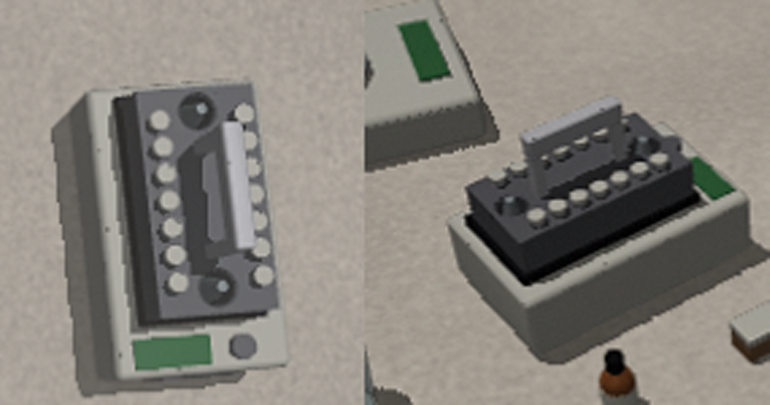

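Seated, level, with both pegs through the holes and the arm clear. I'll hand it in.

```bash
python3 -c "
from plant import *
job_done(); print(observe()['time_s'])"
```

```text
the job is handed in; nothing more can be done
the job is handed in; nothing more can be done
```

I picked up the long grey rack by its bar and lowered it onto the shaker's deck with a force guard. I then let go, moved the arm clear and handed the job in. The clock read about 16.6 s at the last check, and no verdict was reported.

**Last checks:**
- **Fit:** both pegs show through the end holes. The block top is at z ≈ 0.114 m, which is the fully seated height, and tilt is under 0.1°.
- **Position:** the rack centre is within about 2 mm of the deck and peg centre, and its length is within 0.3° of the line of the pegs.
- **Short rack:** the arm never went near it. I did not measure it again at the end.
- **Disagreement:** the two cameras differ by about 2–3 mm in absolute position. I handled this by comparing the rack with the pegs within each view.

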